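# Open the touch-latch paint cupboard

### The job

The jar of green paint stands in the way of the left door of the small white-fronted cupboard. Using the fingertips only, gently slide the jar along the worktop, without gripping or lifting it or bumping it on the cupboard, until it is clear of the door's swing; then push the left door in near its free edge so that its touch latch lets go, take the hand away and let the door spring ajar by itself. Finally swing it wide open from behind its edge, about square to the cupboard or further, keeping the right door shut and everything else where it is.

Things in the scene. Friction and masses are not known exactly. Their poses are not given: they have to be found in the camera images.
- cupboard: Small pale-wood cupboard, fixed, 120 mm deep, 336 wide, 205 high, with two white handleless doors side by side, hinged at the outer edges, covering the top board's edge, flush with its front (plane x = -60 mm) and meeting at its middle with a 3 mm gap. Origin: centre of its underside; x points from front to back, y to the left as the robot sees it, z up.
- left_door (a joint): Hinge of the left door (panel 153.5 wide, 199 high, 14 mm thick, 5 to 204 mm above the worktop), rad. 0: shut, held by the latch. Positive: open, free edge out and to the left; 1.57 square to the front, stop at 1.8. Negative: pushed in, stop at -0.056. Sprung ajar it rests near 0.5 (free edge 75 mm out); from there it swings with slight drag (under 2 N) and stays where left.
- left_door_hinge (a point): Point on the upright hinge axis of the left door, in its front face, at the left end of its upper edge (cupboard frame: x = -60, y = +155, z = 204 mm). The open door sweeps a quarter circle of 155 mm radius about it.
- left_door_push (a point): Pressing point on the left door's face, 28 mm from its free edge, 45 mm below its upper edge (shut, cupboard frame: x -60, y +29.5, z 159 mm); moves with the door. Pushed in 5 to 7 mm here (joint past -0.035; 2 to 5 N, hard stop at 7 mm) over 0.2 s or longer and let back out, the latch frees the door and a sprung plunger swings it ajar in half a second. Pushed home again, it latches.
- left_door_corner (a point): Upper corner of the left door at its free edge, in the middle of its thickness, 154.5 mm from the hinge axis; moves with the door. Behind the door the latch's white cam plate stands 45 mm off its inner face, 70 to 85 mm below the upper edge; the upper 60 mm of the inner face are clear from 70 mm off the hinge to the free edge.
- right_door (a joint): Hinge of the right door, the mirror image of the left one with its own touch latch, rad: 0 shut, positive opened, negative pushed in. It must stay shut.
- green_jar: Jar of green paint with a black lid, 72 mm in diameter, 88 mm high, about 0.2 kg, standing loose on the worktop 30 to 60 mm in front of the left door. Origin: centre of its underside, z up.
- watercolour_tin: Closed black tin, 65 x 123 x 17 mm, lying loose on the right half of the cupboard's top; leave it. Origin: centre of its underside.
- purple_jar: Jar with a purple label and black lid, 69 mm in diameter, 83 mm high, left of the cupboard; leave it. Origin: centre of its underside.
- small_jar: Small dark blue jar with a black lid, 43 mm in diameter, 64 mm high, left of the cupboard; leave it. Origin: centre of its underside.
- tin_cup: Tinned cup, 65 mm in diameter, 59 mm high, right of the cupboard; leave it. Origin: centre of its underside.
- tape: Roll of masking tape lying flat, 69 mm in diameter, 24 mm high, right of the cupboard; leave it. Origin: centre of its underside.
- yellow_marker: Yellow marker pen, 139 mm long, 15 mm thick, lying near the front edge of the worktop; leave it. Origin: middle of its underside, y along it.
- thread: Wooden spool of red thread standing upright, 31 mm in diameter, 43 mm high, left of the cupboard near the front of the worktop; leave it. Origin: centre of its underside.

How it is judged (in metres and radians):
On the way, in this order (a step that is already met when the one before it is completed fails the run):
1. the green jar stands clear of the left door's swing while both doors are still shut (horizontal distance between green_jar and left_door_hinge above 0.195 m and value of joint left_door below 0.03 rad), for 0.2 s.
2. the latch is released and the door has sprung ajar, with nothing of the hand on it (value of joint left_door between 0.3 and 0.8 rad and contact force between the fingers and cupboard below 0.1 N), for 0.2 s.
At the end, for the whole second after the job is handed in: the left door stands open by at least 1.3 rad (75 degrees) and at rest, the right door is shut (below 0.05 rad), and the green jar stands upright on the worktop, at rest, with its centre more than 195 mm from the left door's hinge axis (value of joint left_door above 1.3 rad and velocity of joint left_door between -0.05 and 0.05 rad/s and value of joint right_door below 0.05 rad and horizontal distance between green_jar and left_door_hinge above 0.195 m and angle between green_jar's own z axis and vertical below 0.1 rad and height (world z) of green_jar between -0.006 and 0.006 m and linear speed of green_jar below 0.02 m/s); the robot touches nothing.
It fails at once if the green jar is lifted off the worktop or tipped (height (world z) of green_jar above 0.012 m or angle between green_jar's own z axis and vertical above 0.3 rad).
It fails at once if the green jar is gripped or shoved hard (over 12 N from the fingers) (contact force between the fingers and green_jar above 12 N).
It fails at once if the green jar is bumped against the cupboard or one of its doors (over 1 N) (contact force between green_jar and cupboard above 1 N).
It fails at once if the right door springs open (value of joint right_door above 0.1 rad).
It fails at once if one of the other things is moved by more than 20 mm (distance of any of purple_jar, small_jar, tin_cup, tape, yellow_marker, thread, watercolour_tin from where it was at the start of the episode above 0.02 m).
It also fails if it takes over 58 s, if anything falls off the work surface, if the arm or the gripper's body presses on something with over 40 N, if the wrist force passes 120 N, or if a joint passes its speed limit or range.

### The arm

A 6-joint arm with a two-finger parallel gripper is mounted at the origin on a cart in front of the work surface, level with it; the furniture and walls round the work are solid. World frame = base frame: x ahead of the robot, y to its left, z up, the work surface at z = 0. Lengths are in mm, angles in rad, forces in N, time in s.
With the tool pointing down it reaches from about 275 to 750 mm from the base axis. Payload 10.2 kg.
Tool frame: the origin (TCP) lies at the centre of the arm's flange, where the gripper is bolted on; the fingertips stand 173 mm ahead of it and the grasp point (between the pads) lies 155 mm ahead of it; z points along the fingers, y is the line along which they close (so a half turn about z gives the same grasp; the last joint's range is limited). The gripper opens to 85 mm and grips with 20 to 120 N. Pads are 22 mm wide; open, the fingers measure 114 mm over their backs; the gripper's body (76 mm by 85 mm) begins 54 mm behind the grasp point. The pads swing forward as they close: fully open they stand 13 mm farther back than shut.
Start: joints at [-1.473, 0.313, 1.498, -0, 1.331, -0.223], TCP at [165.533, -498.228, 404.694] pointing down, gripper open.
Joint ranges: [-2.94, 2.94], [-0.97, 2.17], [0.19, 2.56], [-1.23, 4.37], [0.02, 3.11], [-2.88, 2.88]. Speed limits (rad/s): [2.39, 2.39, 3.01, 3.14, 3.14, 3.14].

### API

Orientations are given as a unit quaternion [w, x, y, z].
In Python, from rig import ctrl, cams, workorder gives the robot as it stands (ctrl), with the cameras (cams) and the job (workorder).
- The arm moves only by the shell command python3 steer.py 'ROWS' [OPENING] [FORCE]. ROWS is a JSON object with one list for each field, all of the same length, 1 to 8, a row being the entries at one place: sx, sy, sz (the shift in a scale on which 1.0 is 60 cm), ax, ay, az (a rotation vector in shares of 2 rad (1.0 is 2 rad)); each row is the pose to reach, as a shift and turn from the pose commanded when the command began, along the tool's axes at that moment; what a row does not reach only later rows make up. A row lasts 1/10 s, in which the tool goes at most 50 mm and 0.15 rad, less where a joint would pass 70% of its speed; a pose out of reach is approached as far as the arm can. OPENING is the opening from 0.0 (shut) to 1.0 (fully open), set as the command begins (- or left out keeps the last). The fingers move at their own pace and stop on an object; FORCE is the grip in N (left out, the last holds). Time passes only in rows, so rows that do not move let the fingers close. It prints the time, the measured TCP pose, the force, the opening and the grip force at its end. Input that does not fit is refused with a message, and nothing moves.
- ctrl.sense(): the state, without advancing time (a new reading comes with each control period).
- cams.capture(name): name is "scene" or "top"; returns the picture (480x640x3 uint8, red, green, blue); there is no depth.
- cams.calibration(name): a dict with "fx", "fy", "cx", "cy" (pixels), "position" and "attitude" of the camera in the world. Camera axes: x right, y down, z forward; pixel columns grow to the right and rows downward; lengths in mm; the calibration is good to about 2 mm. A picture is of the moment at which its call begins. calibration takes no time and is no camera call.
- workorder.finish_job(): hands the job in; it is judged then, once.
The state is a dict: "time_s": time; "joints": joint angles; "dq": joint speeds; "tau": joint torques, N m; "eef_pos": TCP position; "ee_rot": TCP orientation; "force": force on the tool from outside, world axes, zero at the start; "wrist_torque": the same for the moment, N m; "grip_width": opening from 0.0 (shut) to 1.0 (fully open); "grip_force": force on a finger pad.
Only numpy, scipy, OpenCV 4.12 (cv2) and the standard library are available. Lean on these libraries where they do the work, as an engineer would, in place of code of your own. Each camera call takes 0.05 s, during which the arm holds its last target. There are 200 camera calls.

## Working session

There is one attempt and no reset: what is moved stays moved. The work goes in short steps, Python scripts to look and compute and a shell command to move; the robot and the scene stay as the last step left them, time stands still between calls to the robot, and variables do not carry over. Pictures are saved under pics/ and viewed, at most 12 in all, crops included, and the job is handed in when it is done.

```bash
ls; mkdir -p pics; python3 - <<'E'
from rig import ctrl, cams, workorder
import cv2
for n in("scene","top"):
    print(n,cams.calibration(n)); cv2.imwrite(f"pics/{n}0.png",cams.capture(n)[:,:,::-1])
s=ctrl.sense(); print(s)
E
```

```text
pics
rig.py
steer.py
scene {'fx': 566.1721081201459, 'fy': 566.1721081201459, 'cx': 326.6297074990324, 'cy': 242.23121017508836, 'position': array([-96.69722047, 707.29882296, 928.46907887]), 'attitude': array([ 0.13240364, -0.27827679,  0.85030737, -0.42662475])}
top {'fx': 541.1719183165565, 'fy': 541.1719183165565, 'cx': 324.82818617894833, 'cy': 239.14525607794357, 'position': array([ 397.51739706, -142.7275709 , 1329.05873758]), 'attitude': array([-0.04218482,  0.71350732, -0.69866812,  0.03147404])}
{'time_s': 0.1, 'joints': array([-1.47341488e+00,  3.13412221e-01,  1.49837998e+00, -2.63450766e-05,
        1.33102144e+00, -2.23366991e-01]), 'dq': array([-0.00204377, -0.00123156, -0.00250064, -0.00035663, -0.00210663,
        0.00160587]), 'tau': array([ 2.29385143e-03, -4.12899041e+01, -2.60139835e+01, -2.12326568e-04,
        3.03277098e-03,  9.87428422e-06]), 'eef_pos': array([ 165.51967364, -498.18736813,  404.17577774]), 'ee_rot': array([-6.10088992e-04,  9.87166909e-01,  1.59690701e-01,  2.56629055e-05]), 'force': array([-0.50864258, -0.37413768,  0.55273407]), 'wrist_torque': array([ 0.01125013, -0.00620498, -0.02461042]), 'grip_force': 0.0, 'grip_width': 1.0003330448824495}
```

View pics/scene0.png

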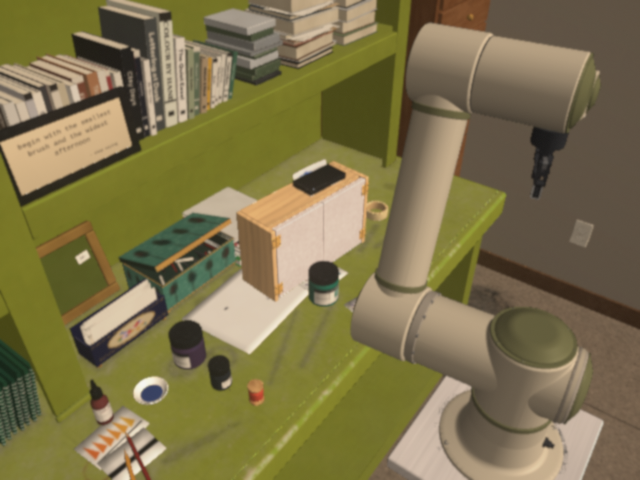

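View pics/top0.png

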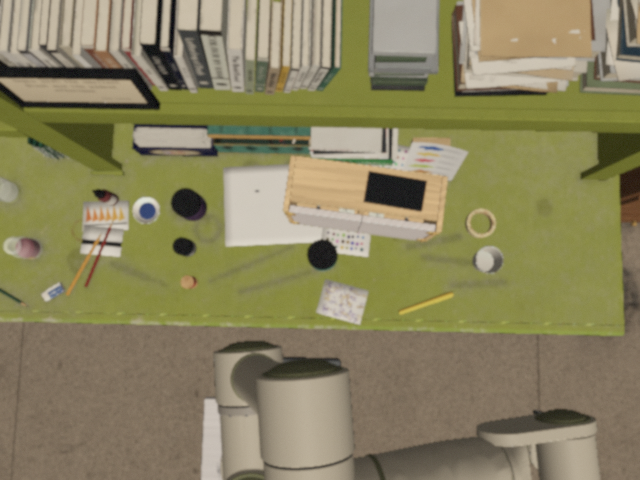

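The scene view shows the cupboard with its hinge side at (275,265) and the door gap near (323,228). The green jar is at (323,283), the purple jar at (187,345), the small jar at (220,373) and the thread at (256,392). In the top view the cupboard top has corners near (290,157), (447,177) and (284,222). The jar lid is at (322,254), the marker at (427,303) and the cup at (488,260).

```bash
cat > h.py <<'E'
import numpy as np, cv2
from scipy.spatial.transform import Rotation as R
from rig import ctrl, cams, workorder
def cam(n):
    c=cams.calibration(n); q=c["attitude"]
    return c,R.from_quat([q[1],q[2],q[3],q[0]]).as_matrix()
def ray(n,u,v):
    c,M=cam(n); return c["position"],M@np.array([(u-c["cx"])/c["fx"],(v-c["cy"])/c["fy"],1])
def onz(n,u,v,z):
    p,d=ray(n,u,v); return p+d*(z-p[2])/d[2]
def two(a,b):
    (p,d),(q,e)=ray("top",*a),ray("scene",*b)
    s=np.linalg.lstsq(np.c_[d,-e],q-p,rcond=None)[0]
    x,y=p+s[0]*d,q+s[1]*e
    return (x+y)/2,np.linalg.norm(x-y)
def pix(n,P):
    c,M=cam(n); k=M.T@(np.array(P,float)-c["position"]); return c["fx"]*k[0]/k[2]+c["cx"],c["fy"]*k[1]/k[2]+c["cy"]
def toolR():
    q=ctrl.sense()["ee_rot"]; return R.from_quat([q[1],q[2],q[3],q[0]]).as_matrix()
E
python3 - <<'E'
from h import *
t=cv2.imread("pics/top0.png"); s=cv2.imread("pics/scene0.png")
a=cv2.resize(t[140:290,270:460],None,fx=4,fy=4,interpolation=cv2.INTER_CUBIC)
b=cv2.resize(s[150:320,225:405],None,fx=3.5,fy=3.5,interpolation=cv2.INTER_CUBIC)
cv2.imwrite("pics/tc.png",a);cv2.imwrite("pics/sc.png",b[:600])
for n,u,v in(("top",322,254),): print(onz(n,u,v,88))
E
```

```text
[ 492.66135858 -116.73116997   88.        ]
```

View pics/tc.png

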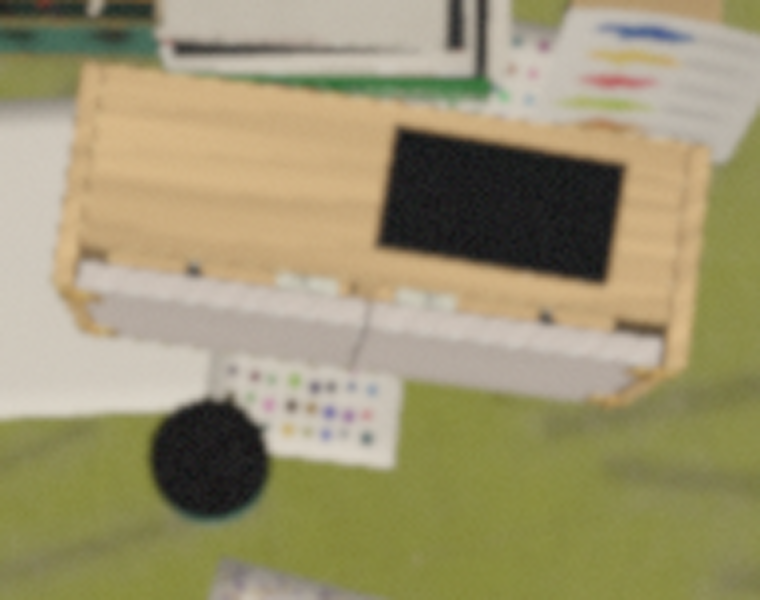

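View pics/sc.png

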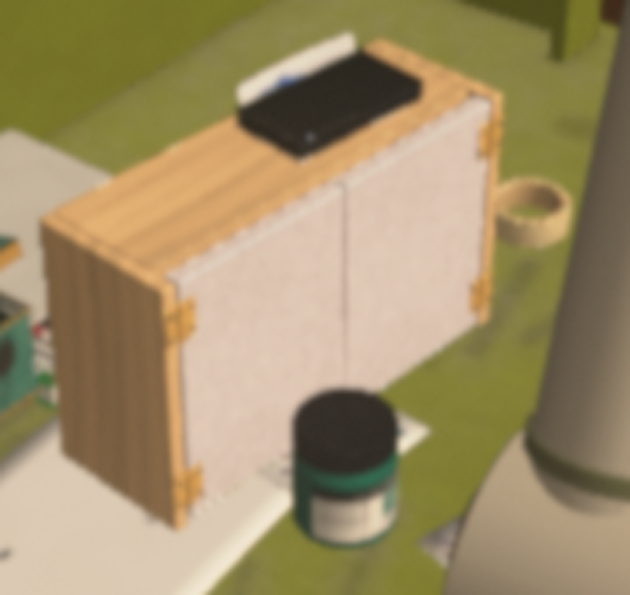

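The top crop shows the doors' front upper edge running from (80,289) through the gap at (369,326) to (660,364), with the jar lid centred at (210,459). In the scene crop the same edge runs from (180,284) through (344,184) to (490,98). I'll triangulate these points and segment the lid.

```bash
python3 - <<'E'
from h import *
T=lambda x,y:(270+x/4-.375,140+y/4-.375); S=lambda x,y:(225+x/3.5-.36,150+y/3.5-.36)
for a,b in(((80,289),(180,284)),((369,326),(344,184)),((660,364),(490,98))):
    print("edge",two(T(*a),S(*b)),onz("top",*T(*a),204))
for a in((85,62),(710,148),(57,283),(690,352)): print("corner",onz("top",*T(*a),205))
t=cv2.imread("pics/top0.png");g=cv2.cvtColor(t,cv2.COLOR_BGR2GRAY)
def blob(img,m,box):
    x0,y0,x1,y1=box;k=np.zeros_like(m);k[y0:y1,x0:x1]=m[y0:y1,x0:x1]
    c=max(cv2.findContours(k,0,1)[0],key=cv2.contourArea);return cv2.minEnclosingCircle(c),cv2.moments(c)
def cen(M):return M["m10"]/M["m00"],M["m01"]/M["m00"]
c,M=blob(t,(g<45).astype('u1'),(300,235,345,275));a=cen(M);print(c,a,"lid",onz("top",*a,88))
s=cv2.imread("pics/scene0.png");gs=cv2.cvtColor(s,cv2.COLOR_BGR2GRAY)
c,M=blob(s,(gs<62).astype('u1'),(300,255,350,284));print("scene lid mask",c,cen(M))
# lid top ellipse centre in scene crop approx (347,415)
print("lid 2view",two(a,S(346,417)))
for n,p,h in(("purple",(187,204),83),("small",(183,246),64),("thread",(188,282),43),("cup",(488,259),59),("mk1",(400,312),15),("mk2",(453,294),15),("tape",(481,223),24)):print(n,onz("top",*p,h))
E
```

```text
edge (array([572.95559725, -47.89387571, 202.92790297]), np.float64(3.839437915551472)) [571.18017607 -49.08107504 204.        ]
edge (array([ 556.5057331 , -199.82435654,  205.06194398]), np.float64(4.9242217244269515)) [ 554.5563419  -201.18775096  204.        ]
edge (array([ 538.86481298, -351.73597465,  206.71773741]), np.float64(3.838623427056556)) [ 537.54956461 -353.21921133  204.        ]
corner [692.93566062 -48.34504376 205.        ]
corner [ 652.58676336 -379.22025356  205.        ]
corner [573.97593899 -36.97328178 205.        ]
corner [ 544.04471577 -368.63349613  205.        ]
((322.0, 254.1666717529297), 14.08417797088623) (321.8657698056801, 254.4992526158445) lid [ 491.50431064 -116.44818978   88.        ]
scene lid mask ((323.0, 275.0), 15.264437675476074) (323.0509446693657, 273.193657219973)
lid 2view (array([ 492.85540471, -115.54738212,   90.09832739]), np.float64(3.5528258166764823))
purple [603.77382131 201.83089563  83.        ]
small [506.62595679 211.69657097  64.        ]
thread [422.77205274 201.4192907   43.        ]
cup [ 491.1842137  -504.97288328   59.        ]
mk1 [ 362.42596057 -305.75106873   15.        ]
mk2 [ 408.22916748 -432.80056945   15.        ]
tape [ 580.80854747 -498.90298844   24.        ]
```

```bash
cat >> h.py <<'E'
H=np.array([572,-48.5]); th=-0.1107
X=np.array([np.cos(th),np.sin(th),0]); Y=np.array([-np.sin(th),np.cos(th),0]); Z=np.array([0,0,1.])
def W(a,b,z): "rel. hinge, cupboard axes -> world"; return np.array([*H,0])+a*X+b*Y+[0,0,z]
def goal(P,G=None):
    M=toolR(); G=M if G is None else G
    p=ctrl.sense()["eef_pos"]
    print("shift",(M.T@(P-p)).round(1),"rot",R.from_matrix(M.T@G).as_rotvec().round(3),"TCP",P.round(1))
def rel(p): d=p-np.array([*H,0]); return (d@X).round(1),(d@Y).round(1),round(p[2],1)
E
python3 - <<'E'
from h import *
G=np.c_[np.cross(X,-Z),X,-Z]
goal(W(-76,-1,404),G); print(rel(onz("top",321.9,254.5,88)))
goal(W(-76,-1,208),G)
E
```

```text
shift [ 458.1 -329.5    0.7] rot [-1.000e-03 -1.000e-03 -1.139e+00] TCP [496.4 -41.1 404. ]
(np.float64(-72.5), np.float64(-76.5), np.float64(88.0))
shift [ 458.  -329.2  196.7] rot [-1.000e-03 -1.000e-03 -1.139e+00] TCP [496.4 -41.1 208. ]
```

Careful with the scale: shifts go in shares of 60 cm and turns go in shares of 2 rad. That gives: 320 mm / 600 = 0.5333, 280 mm / 600 = 0.4667, -0.8 rad / 2 = -0.4.

```bash
python3 steer.py '{"sx": [0.0667, 0.1333, 0.2, 0.2667, 0.3333, 0.4, 0.4667, 0.5333], "sy": [-0.0483, -0.0967, -0.1433, -0.1917, -0.24, -0.2883, -0.335, -0.3833], "sz": [0, 0, 0, 0, 0, 0, 0, 0], "ax": [0, 0, 0, 0, 0, 0, 0, 0], "ay": [0, 0, 0, 0, 0, 0, 0, 0], "az": [-0.05, -0.1, -0.15, -0.2, -0.25, -0.3, -0.35, -0.4]}' 0.4; python3 - <<'E'
from h import *
G=np.c_[np.cross(X,-Z),X,-Z]
goal(W(-76,-1,404),G)
E
```

```text
time_s: 0.9
eef_pos: [397.4, -177.2, 404.7]
ee_rot: [0.0, 0.846, 0.533, -0.0]
force: [0.6, -1.0, 0.4]
grip_width: 0.398
grip_force: 0.0
shift [165.5  30.6   0.7] rot [ 0.     0.    -0.335] TCP [496.4 -41.1 404. ]
```

Converted, 165 mm / 600 = 0.275, 125 mm / 600 = 0.2083, -0.335 rad / 2 = -0.1675.

```bash
python3 steer.py '{"sx": [0.0667, 0.1333, 0.2083, 0.275, 0.275, 0.275], "sy": [0.0133, 0.025, 0.0383, 0.0517, 0.0517, 0.0517], "sz": [0, 0, 0, 0, 0, 0], "ax": [0, 0, 0, 0, 0, 0], "ay": [0, 0, 0, 0, 0, 0], "az": [-0.05, -0.1, -0.15, -0.1675, -0.1675, -0.1675]}'; python3 - <<'E'
from h import *
G=np.c_[np.cross(X,-Z),X,-Z]
goal(W(-76,-1,208),G)
E
```

```text
time_s: 1.5
eef_pos: [496.4, -43.6, 404.2]
ee_rot: [-0.0, 0.746, 0.666, -0.0]
force: [-0.9, 0.8, 0.1]
grip_width: 0.398
grip_force: 0.0
shift [ 2.400e+00 -1.000e-01  1.962e+02] rot [-0.001  0.    -0.003] TCP [496.4 -41.1 208. ]
```

Converted, 196 mm / 600 = 0.3267, 185 mm / 600 = 0.3083.

```bash
python3 steer.py '{"sx": [0.0033, 0.0033, 0.0033, 0.0033, 0.0033, 0.0033, 0.0033, 0.0033], "sy": [0, 0, 0, 0, 0, 0, 0, 0], "sz": [0.0583, 0.1167, 0.175, 0.2333, 0.275, 0.3083, 0.3267, 0.3267], "ax": [0, 0, 0, 0, 0, 0, 0, 0], "ay": [0, 0, 0, 0, 0, 0, 0, 0], "az": [0, 0, 0, 0, 0, 0, 0, 0]}'; python3 - <<'E'
from h import *
print(rel(ctrl.sense()["eef_pos"]))
a,b=cams.capture("top")[:,:,::-1],cams.capture("scene")[:,:,::-1]
cv2.imwrite("pics/down.png",np.hstack([cv2.resize(b[140:390,200:400],None,fx=2,fy=2),cv2.resize(a[140:390,230:430],None,fx=2,fy=2)]))
E
```

```text
time_s: 2.3
eef_pos: [496.1, -42.7, 207.9]
ee_rot: [-0.001, 0.747, 0.665, -0.001]
force: [-0.2, -0.5, -0.7]
grip_width: 0.404
grip_force: 0.0
(np.float64(-76.1), np.float64(-2.6), np.float64(207.9))
```

View pics/down.png

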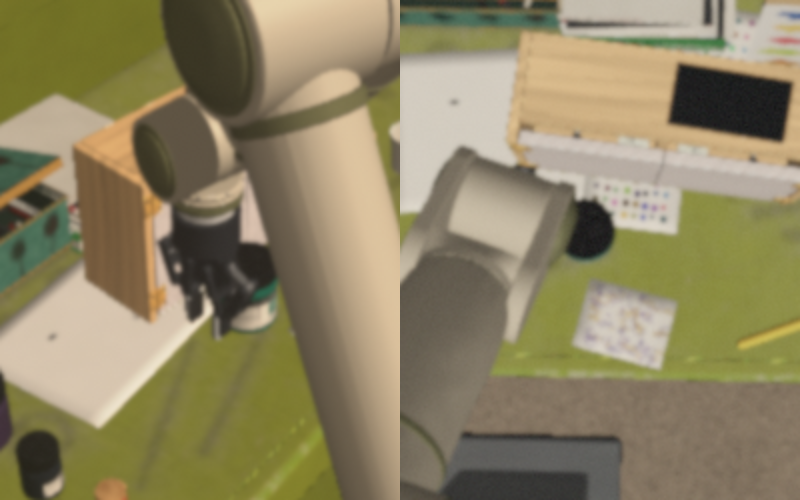

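The fingers are down left of the jar, with the tips near (215,320) in the left crop. The lid is at about (590,230) in the right crop and still undisturbed. Next is a slow approach and contact.

Converted, -31 mm / 600 = -0.0517, -28 mm / 600 = -0.0467.

```bash
python3 steer.py '{"sx": [-0.01, -0.02, -0.0267, -0.0317, -0.0367, -0.0417, -0.0467, -0.0517], "sy": [0, 0, 0, 0, 0, 0, 0, 0], "sz": [0, 0, 0, 0, 0, 0, 0, 0], "ax": [0, 0, 0, 0, 0, 0, 0, 0], "ay": [0, 0, 0, 0, 0, 0, 0, 0], "az": [0, 0, 0, 0, 0, 0, 0, 0]}' ; python3 steer.py '{"sx": [-0.005, -0.01, -0.015, -0.02, -0.0267, -0.0333, -0.04, -0.0467], "sy": [0, 0, 0, 0, -0.0017, -0.0033, -0.005, -0.0067], "sz": [0, 0, 0, 0, 0, 0, 0, 0], "ax": [0, 0, 0, 0, 0, 0, 0, 0], "ay": [0, 0, 0, 0, 0, 0, 0, 0], "az": [0, 0, 0, 0, 0, 0, 0, 0]}'; python3 - <<'E'
from h import *
print(rel(ctrl.sense()["eef_pos"]))
t=cams.capture("top")[:,:,::-1]; cv2.imwrite("pics/t1.png",t)
m=(cv2.cvtColor(t,cv2.COLOR_BGR2GRAY)<45).astype('u1'); m[:225]=0;m[290:]=0;m[:,:300]=0;m[:,400:]=0
for c in cv2.findContours(m,0,1)[0]:
    if cv2.contourArea(c)>60: q,r=cv2.minEnclosingCircle(c); print(q,r,rel(onz("top",*q,88)))
E
```

```text
time_s: 3.2
eef_pos: [493.0, -72.9, 208.7]
ee_rot: [-0.0, 0.747, 0.665, 0.0]
force: [0.4, 2.4, 1.6]
grip_width: 0.398
grip_force: 0.9
time_s: 4.0
eef_pos: [485.7, -100.5, 208.7]
ee_rot: [0.0, 0.747, 0.665, 0.0]
force: [-0.4, 2.0, -0.1]
grip_width: 0.4
grip_force: 0.9
(np.float64(-80.0), np.float64(-61.2), np.float64(208.7))
```

Converted, -47 mm / 600 = -0.0783, -41 mm / 600 = -0.0683.

```bash
python3 steer.py '{"sx": [-0.0083, -0.0183, -0.0283, -0.0383, -0.0483, -0.0583, -0.0683, -0.0783], "sy": [-0.0017, -0.0033, -0.005, -0.0067, -0.0083, -0.01, -0.0133, -0.015], "sz": [0, 0, 0, 0, 0, 0, 0, 0], "ax": [0, 0, 0, 0, 0, 0, 0, 0], "ay": [0, 0, 0, 0, 0, 0, 0, 0], "az": [0, 0, 0, 0, 0, 0, 0, 0]}' ; python3 steer.py '{"sx": [-0.01, -0.02, -0.03, -0.04, -0.05, -0.06, -0.07, -0.0783], "sy": [-0.0017, -0.0033, -0.005, -0.0067, -0.01, -0.0117, -0.0133, -0.015], "sz": [0, 0, 0, 0, 0, 0, 0, 0], "ax": [0, 0, 0, 0, 0, 0, 0, 0], "ay": [0, 0, 0, 0, 0, 0, 0, 0], "az": [0, 0, 0, 0, 0, 0, 0, 0]}'; python3 - <<'E'
from h import *
print(rel(ctrl.sense()["eef_pos"]))
a,b=cams.capture("top")[:,:,::-1],cams.capture("scene")[:,:,::-1]
cv2.imwrite("pics/p2.png",np.hstack([cv2.resize(b[140:390,200:400],None,fx=2,fy=2),cv2.resize(a[140:390,230:430],None,fx=2,fy=2)]))
E
```

```text
time_s: 4.85
eef_pos: [471.3, -146.3, 208.7]
ee_rot: [-0.0, 0.747, 0.665, -0.0]
force: [1.0, 1.0, 0.3]
grip_width: 0.4
grip_force: 0.9
time_s: 5.65
eef_pos: [457.0, -192.0, 208.7]
ee_rot: [-0.0, 0.747, 0.665, -0.0]
force: [1.0, 0.9, 1.0]
grip_width: 0.401
grip_force: 0.9
(np.float64(-98.4), np.float64(-155.3), np.float64(208.7))
```

View pics/p2.png

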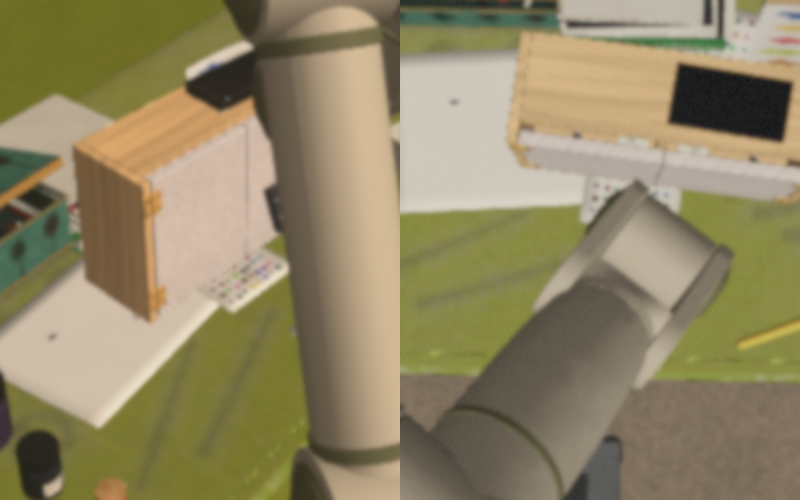

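The scene crop shows the original jar spot clear, with only the palette at (245,280) and both doors shut. The jar itself is hidden by the arm. I'll back off and lift to check it.

Converted, -150 mm / 600 = -0.25, -130 mm / 600 = -0.2167.

```bash
python3 steer.py '{"sx": [0.0083, 0.025, 0.05, 0.05, 0.05, 0.05, 0.05, 0.05], "sy": [0, 0, 0, 0, 0, 0, 0, 0], "sz": [0, 0, 0, -0.0667, -0.1417, -0.2167, -0.25, -0.25], "ax": [0, 0, 0, 0, 0, 0, 0, 0], "ay": [0, 0, 0, 0, 0, 0, 0, 0], "az": [0, 0, 0, 0, 0, 0, 0, 0]}' 0.0; python3 steer.py '{"sx": [0, 0, 0, 0, 0, 0, 0], "sy": [0, -0.0333, -0.0667, -0.0833, -0.1, -0.1167, -0.1167], "sz": [0, -0.0167, -0.0333, -0.0333, -0.0333, -0.0333, -0.0333], "ax": [-0.065, -0.13, -0.195, -0.26, -0.325, -0.4, -0.4], "ay": [0, 0, 0, 0, 0, 0, 0], "az": [0, 0, 0, 0, 0, 0, 0]}' ; python3 - <<'E'
from h import *
z=np.sin(.8)*X-np.cos(.8)*Z; G=np.c_[Y,np.cross(z,Y),z]
P=W(0,-125.5,159); print(rel(ctrl.sense()["eef_pos"]),toolR().round(3),G.round(3))
goal(P-173*z-60*X,G); goal(P-173*z,G)
a,b=cams.capture("top")[:,:,::-1],cams.capture("scene")[:,:,::-1]
cv2.imwrite("pics/p3.png",np.hstack([cv2.resize(b[140:390,200:400],None,fx=2,fy=2),cv2.resize(a[140:390,230:430],None,fx=2,fy=2)]))
E
```

```text
time_s: 6.55
eef_pos: [461.0, -160.5, 361.5]
ee_rot: [0.003, 0.746, 0.666, 0.001]
force: [0.9, -0.6, -1.0]
grip_width: 0.002
grip_force: 0.0
time_s: 7.25
eef_pos: [390.2, -152.6, 377.2]
ee_rot: [0.291, 0.688, 0.612, 0.26]
force: [0.1, -0.0, -0.5]
grip_width: 0.0
grip_force: 0.0
(np.float64(-169.2), np.float64(-123.5), np.float64(377.2)) [[ 0.116  0.691  0.714]
 [ 0.993 -0.082 -0.082]
 [ 0.002  0.718 -0.696]] [[ 0.11   0.692  0.713]
 [ 0.994 -0.077 -0.079]
 [ 0.     0.717 -0.697]]
shift [ -2.3 -80.5  57.3] rot [ 0.001  0.002 -0.005] TCP [ 375.2 -152.9  279.5]
shift [ -1.9 -38.8 100.4] rot [ 0.001  0.002 -0.005] TCP [ 434.8 -159.5  279.5]
```

View pics/p3.png

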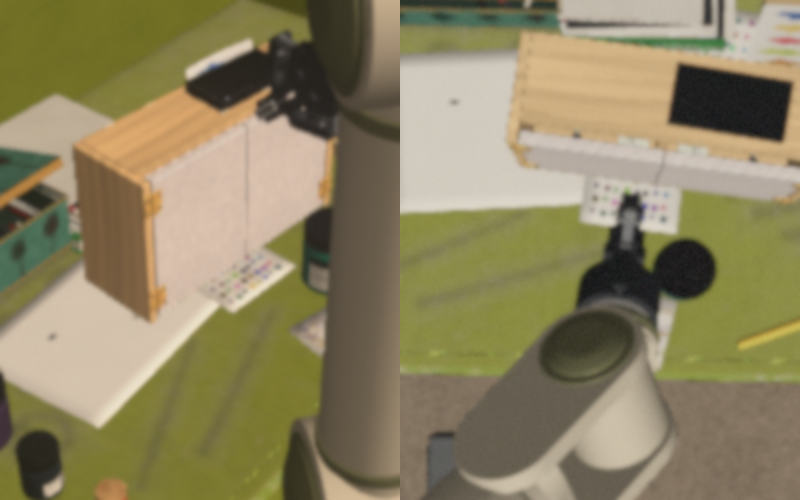

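The jar now stands upright with its lid at about (686,268) in the right crop, which is pixel (373,274). The shut gripper points at the left door next to the gap.

Converted, -80 mm / 600 = -0.1333, 71 mm / 600 = 0.1183.

```bash
python3 - <<'E'
from h import *
p=onz("top",372.8,273.8,88); print(rel(p),np.hypot(*(p[:2]-H)))
E
python3 steer.py '{"sx": [-0.0017, -0.0033, -0.0033, -0.0033, -0.0033, -0.0033, -0.0033], "sy": [-0.0333, -0.0667, -0.1, -0.1333, -0.1167, -0.11, -0.11], "sz": [0.025, 0.05, 0.075, 0.095, 0.1117, 0.1183, 0.1183], "ax": [0, 0, 0, 0, 0, 0, 0], "ay": [0, 0, 0, 0, 0, 0, 0], "az": [0, 0, 0, 0, 0, 0, 0]}'; python3 - <<'E'
from h import *
z=np.sin(.8)*X-np.cos(.8)*Z; G=np.c_[Y,np.cross(z,Y),z]
p=ctrl.sense()["eef_pos"];print("tip",rel(p+173*toolR()[:,2]));goal(W(0,-125.5,159)-173*z,G)
E
```

```text
(np.float64(-101.1), np.float64(-197.8), np.float64(88.0)) 222.1789198096917
time_s: 8.05
eef_pos: [396.3, -155.9, 281.7]
ee_rot: [0.29, 0.687, 0.613, 0.259]
force: [0.2, -1.0, 0.3]
grip_width: -0.001
grip_force: 0.0
tip (np.float64(-38.7), np.float64(-126.5), np.float64(161.1))
shift [ 0.7 25.3 29.2] rot [-0.001  0.002 -0.002] TCP [ 434.8 -159.5  279.5]
```

Converted, 14 mm / 600 = 0.0233, 12 mm / 600 = 0.02.

```bash
python3 steer.py '{"sx": [0, 0, 0, 0, 0], "sy": [0.0083, 0.015, 0.02, 0.0233, 0.0233], "sz": [0.0083, 0.015, 0.02, 0.0233, 0.0233], "ax": [0, 0, 0, 0, 0], "ay": [0, 0, 0, 0, 0], "az": [0, 0, 0, 0, 0]}'; python3 steer.py '{"sx": [0, 0, 0, 0, 0], "sy": [0.0017, 0.0033, 0.005, 0.0067, 0.0067], "sz": [0.0017, 0.0033, 0.005, 0.0067, 0.0067], "ax": [0, 0, 0, 0, 0], "ay": [0, 0, 0, 0, 0], "az": [0, 0, 0, 0, 0]}'; python3 - <<'E'
from h import *
p=ctrl.sense()["eef_pos"];print("tip",rel(p+173*toolR()[:,2]))
E
```

```text
time_s: 8.55
eef_pos: [415.7, -158.4, 282.2]
ee_rot: [0.291, 0.688, 0.613, 0.259]
force: [-0.9, 0.5, -0.2]
grip_width: -0.001
grip_force: 0.0
time_s: 9.05
eef_pos: [421.2, -159.1, 282.3]
ee_rot: [0.291, 0.688, 0.613, 0.259]
force: [-0.0, -0.4, -0.0]
grip_width: -0.002
grip_force: 0.0
tip (np.float64(-13.6), np.float64(-127.1), np.float64(161.7))
```

```bash
for i in 1 2 3; do echo; done; python3 steer.py '{"sx": [0, 0, 0], "sy": [0.0017, 0.0033, 0.0033], "sz": [0.0017, 0.0033, 0.0033], "ax": [0, 0, 0], "ay": [0, 0, 0], "az": [0, 0, 0]}' | grep -E 'eef_p|force'; python3 steer.py '{"sx": [0, 0, 0], "sy": [0.0017, 0.0033, 0.0033], "sz": [0.0017, 0.0033, 0.0033], "ax": [0, 0, 0], "ay": [0, 0, 0], "az": [0, 0, 0]}' | grep -E 'eef_p|force'; python3 steer.py '{"sx": [0, 0, 0], "sy": [0.0017, 0.0033, 0.0033], "sz": [0.0017, 0.0033, 0.0033], "ax": [0, 0, 0], "ay": [0, 0, 0], "az": [0, 0, 0]}' | grep -E 'eef_p|force'
```

```text
eef_pos: [424.0, -159.4, 282.3]
force: [0.4, -0.2, -0.2]
grip_force: 0.0
eef_pos: [426.8, -159.7, 282.4]
force: [1.7, -0.0, 1.0]
grip_force: 0.0
eef_pos: [429.6, -160.1, 282.4]
force: [0.5, 0.8, 0.7]
grip_force: 0.0
```

```bash
python3 steer.py '{"sx": [0, 0, 0], "sy": [0.0017, 0.0033, 0.0033], "sz": [0.0017, 0.0033, 0.0033], "ax": [0, 0, 0], "ay": [0, 0, 0], "az": [0, 0, 0]}' | grep -E 'eef_p|force'; python3 steer.py '{"sx": [0, 0, 0], "sy": [0.0017, 0.0033, 0.0033], "sz": [0.0017, 0.0033, 0.0033], "ax": [0, 0, 0], "ay": [0, 0, 0], "az": [0, 0, 0]}' | grep -E 'eef_p|force'
```

```text
eef_pos: [432.4, -160.4, 282.4]
force: [-1.2, -0.0, -0.0]
grip_force: 0.4
eef_pos: [435.2, -160.7, 282.4]
force: [-2.4, 0.7, -0.5]
grip_force: 0.8
```

Converted, 1 mm / 600 = 0.0017.

```bash
python3 steer.py '{"sx": [0, 0], "sy": [0.0017, 0.0017], "sz": [0.0017, 0.0017], "ax": [0, 0], "ay": [0, 0], "az": [0, 0]}' | grep -E 'eef_p|force'; python3 steer.py '{"sx": [0, 0], "sy": [0.0017, 0.0017], "sz": [0.0017, 0.0017], "ax": [0, 0], "ay": [0, 0], "az": [0, 0]}' | grep -E 'eef_p|force'
```

```text
eef_pos: [436.6, -160.8, 282.4]
force: [-3.2, -0.2, 0.4]
grip_force: 1.2
eef_pos: [438.0, -161.0, 282.4]
force: [-3.7, 0.3, 0.0]
grip_force: 1.4
```

Converted, 0.7 mm / 600 = 0.0012.

```bash
python3 steer.py '{"sx": [0, 0], "sy": [0.0012, 0.0012], "sz": [0.0012, 0.0012], "ax": [0, 0], "ay": [0, 0], "az": [0, 0]}' | grep -E 'eef_p|force'; python3 steer.py '{"sx": [0, 0], "sy": [0.0008, 0.0008], "sz": [0.0008, 0.0008], "ax": [0, 0], "ay": [0, 0], "az": [0, 0]}' | grep -E 'eef_p|force'
```

```text
eef_pos: [439.0, -161.1, 282.5]
force: [-1.8, 0.4, -0.7]
grip_force: 1.1
eef_pos: [439.6, -161.2, 282.5]
force: [-2.7, 1.2, -0.9]
grip_force: 1.2
```

Converted, 0.7 mm / 600 = 0.0012.

```bash
python3 steer.py '{"sx": [0, 0], "sy": [0.0012, 0.0012], "sz": [0.0012, 0.0012], "ax": [0, 0], "ay": [0, 0], "az": [0, 0]}' | grep -E 'eef_p|force'; python3 - <<'E'
from h import *
p=ctrl.sense()["eef_pos"];print("tip",rel(p+173*toolR()[:,2]))
for i in range(3): cams.capture("top"); print(ctrl.sense()["force"].round(1),ctrl.sense()["grip_force"])
E
```

```text
eef_pos: [440.3, -161.2, 282.4]
force: [-10.9, 1.4, 3.9]
grip_force: 5.2
tip (np.float64(5.6), np.float64(-127.1), np.float64(161.8))
[-8.9  2.3  3.5] 4.972475781105459
[-9.1  1.1  2.1] 4.897691644728184
[-8.8  1.5  2.8] 4.869186342693865
```

The force jumped to about 10 N, so the door is at its hard stop. Now I'll withdraw.

Converted, -95 mm / 600 = -0.1583, -75 mm / 600 = -0.125.

```bash
python3 steer.py '{"sx": [0, 0, 0, 0, 0, 0, 0, 0], "sy": [-0.005, -0.0133, -0.0417, -0.0833, -0.125, -0.1583, -0.1583, -0.1583], "sz": [-0.005, -0.0133, -0.0417, -0.0833, -0.125, -0.1583, -0.1583, -0.1583], "ax": [0, 0, 0, 0, 0, 0, 0, 0], "ay": [0, 0, 0, 0, 0, 0, 0, 0], "az": [0, 0, 0, 0, 0, 0, 0, 0]}'; python3 steer.py '{"sx": [0, 0, 0], "sy": [0, 0, 0], "sz": [0, 0, 0], "ax": [0, 0, 0], "ay": [0, 0, 0], "az": [0, 0, 0]}'; python3 - <<'E'
from h import *
p=ctrl.sense()["eef_pos"];print("tip",rel(p+173*toolR()[:,2]))
a,b=cams.capture("top")[:,:,::-1],cams.capture("scene")[:,:,::-1]
cv2.imwrite("pics/t4.png",a)
cv2.imwrite("pics/p4.png",np.hstack([cv2.resize(b[140:390,200:400],None,fx=2,fy=2),cv2.resize(a[140:390,230:430],None,fx=2,fy=2)]))
E
```

```text
time_s: 12.5
eef_pos: [307.2, -146.4, 281.1]
ee_rot: [0.292, 0.688, 0.612, 0.259]
force: [-0.1, -0.7, -0.2]
grip_width: 0.002
grip_force: 0.0
time_s: 12.8
eef_pos: [307.5, -145.9, 280.5]
ee_rot: [0.291, 0.687, 0.613, 0.259]
force: [0.2, 0.0, -0.3]
grip_width: 0.001
grip_force: 0.0
tip (np.float64(-128.0), np.float64(-126.5), np.float64(160.0))
```

View pics/p4.png

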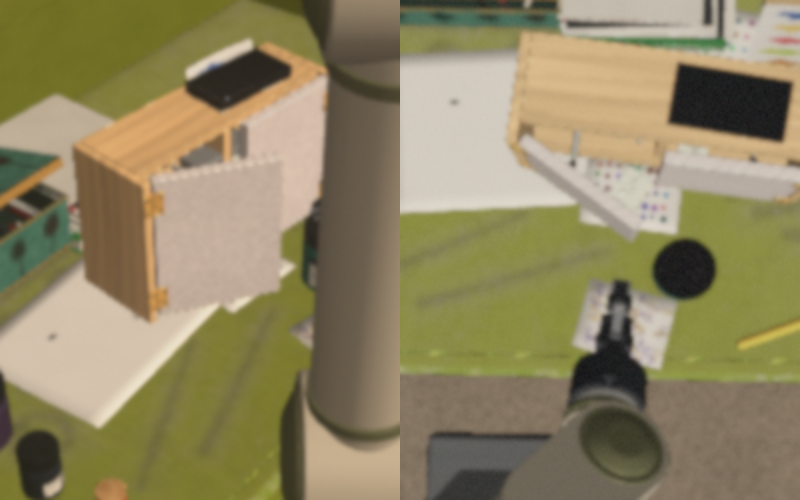

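The left door is ajar at about 0.5 rad, with its free front corner near (633,238) in the right crop. The right door is shut and the jar is clear of the swing.

Converted, 86 mm / 600 = 0.1433, -84 mm / 600 = -0.14, 0.8 rad / 2 = 0.4.

```bash
python3 steer.py '{"sx": [0, 0, 0, 0, 0, 0, 0, 0], "sy": [0.0417, 0.0917, 0.1433, 0.1433, 0.1433, 0.1433, 0.1433, 0.1433], "sz": [-0.0417, -0.0917, -0.14, -0.14, -0.14, -0.14, -0.14, -0.14], "ax": [0, 0, 0.05, 0.125, 0.2, 0.275, 0.35, 0.4], "ay": [0, 0, 0, 0, 0, 0, 0, 0], "az": [0, 0, 0, 0, 0, 0, 0, 0]}'; python3 - <<'E'
from h import *
p=rel(onz("top",345.8,258.5,204)); print(p,np.arctan2(-p[0],-p[1]))
G=np.c_[Y,X,-Z]; print(rel(ctrl.sense()["eef_pos"]))
goal(W(-30,-143,400),G)
E
```

```text
time_s: 13.7
eef_pos: [307.0, -145.8, 400.9]
ee_rot: [-0.002, 0.747, 0.665, -0.002]
force: [0.3, 0.3, -0.7]
grip_width: -0.001
grip_force: 0.0
(np.float64(-82.7), np.float64(-130.3), np.float64(204.0)) 0.5655364937078181
(np.float64(-252.6), np.float64(-126.0), np.float64(400.9))
shift [-16.  222.7  -0.4] rot [-0.006  0.001 -0.004] TCP [ 526.4 -187.3  400. ]
```

Converted, 223 mm / 600 = 0.3717, 220 mm / 600 = 0.3667.

```bash
python3 steer.py '{"sx": [-0.0033, -0.0083, -0.0133, -0.02, -0.0267, -0.0267, -0.0267, -0.0267], "sy": [0.05, 0.125, 0.2, 0.275, 0.3333, 0.3667, 0.3717, 0.3717], "sz": [0, 0, 0, 0, 0, 0, 0, 0], "ax": [0, 0, 0, 0, 0, 0, 0, 0], "ay": [0, 0, 0, 0, 0, 0, 0, 0], "az": [0, 0, 0, 0, 0, 0, 0, 0]}'; python3 - <<'E'
from h import *
a,b=cams.capture("top")[:,:,::-1],cams.capture("scene")[:,:,::-1]
G=np.c_[Y,X,-Z];print(rel(ctrl.sense()["eef_pos"]),[round(v) for v in pix("top",W(-30,-143,204))]);goal(W(-30,-143,333),G)
cv2.imwrite("pics/p5.png",np.hstack([cv2.resize(b[140:390,200:400],None,fx=2,fy=2),cv2.resize(a[140:390,230:430],None,fx=2,fy=2)]))
E
```

```text
time_s: 14.5
eef_pos: [526.5, -187.2, 400.3]
ee_rot: [-0.001, 0.746, 0.665, -0.0]
force: [0.2, 0.2, -0.1]
grip_width: 0.003
grip_force: 0.0
(np.float64(-30.6), np.float64(-143.0), np.float64(400.9)) [355, 234]
shift [-0.   0.6 67.9] rot [-0.    -0.    -0.004] TCP [ 526.4 -187.3  333. ]
```

View pics/p5.png

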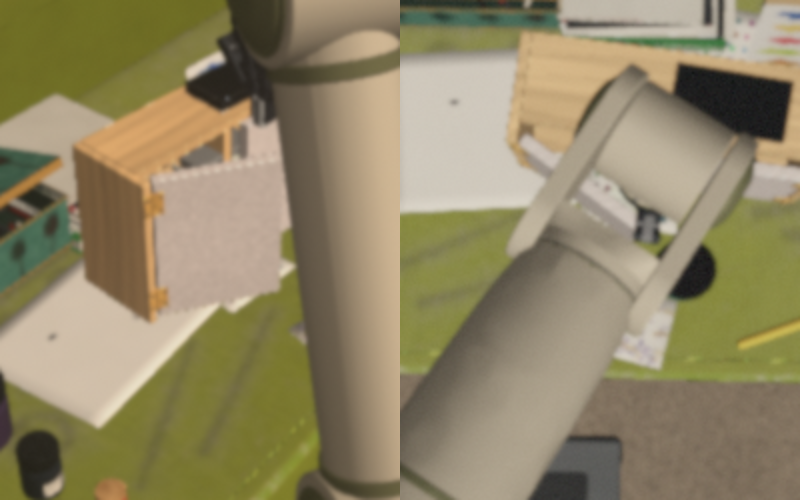

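The arm hides most of the hand. A dark gripper part shows at (648,222) in the right crop, so I'll check it against projections before going down.

```bash
python3 - <<'E'
from h import *
def c(n,P): u,v=pix(n,P); return (round((u-230)*2+400),round((v-140)*2)) if n=="top" else (round((u-200)*2),round((v-140)*2))
print("p4 tip",c("top",W(-128,-126.5,160)))
for d,z in((0,227),(-15,227),(-15,260),(-43,300),(-43,340),(15,227)): print(d,z,c("top",W(-30+d,-143,z)),c("scene",W(-30+d,-143,z)))
print("edge",c("top",W(-74,-136,204)),c("scene",W(-74,-136,204)))
E
```

```text
p4 tip (622, 281)
0 227 (651, 186) (263, 122)
-15 227 (649, 201) (273, 127)
-15 260 (651, 197) (273, 102)
-43 300 (649, 222) (294, 80)
-43 340 (650, 218) (295, 47)
15 227 (653, 172) (253, 117)
edge (638, 229) (287, 156)
```

The projections match: the tip is at (263,122) in the scene crop and the body edge at (649,222) in the top crop. I'll descend behind the door.

Converted, 68 mm / 600 = 0.1133, 58 mm / 600 = 0.0967.

```bash
python3 steer.py '{"sx": [0, 0, 0, 0, 0, 0, 0], "sy": [0.0017, 0.0017, 0.0017, 0.0017, 0.0017, 0.0017, 0.0017], "sz": [0.0167, 0.0367, 0.0567, 0.0767, 0.0967, 0.1133, 0.1133], "ax": [0, 0, 0, 0, 0, 0, 0], "ay": [0, 0, 0, 0, 0, 0, 0], "az": [0, 0, 0, 0, 0, 0, 0]}'; python3 - <<'E'
from h import *
M=toolR();p0=ctrl.sense()["eef_pos"];print(rel(p0))
for q in np.arange(.5,1.71,.1):
    r,o=130,27;print(q.round(1),(M.T@(W(-r*np.sin(q)+o*np.cos(q),-r*np.cos(q)-o*np.sin(q),333)-p0)).round(0))
E
```

```text
time_s: 15.3
eef_pos: [527.6, -187.7, 332.5]
ee_rot: [0.0, 0.747, 0.665, 0.0]
force: [-1.1, -0.1, 0.8]
grip_width: 0.002
grip_force: 0.0
(np.float64(-28.8), np.float64(-143.2), np.float64(332.5))
0.5 [ 16. -10.  -1.]
0.6 [ 21. -22.  -1.]
0.7 [ 26. -34.  -1.]
0.8 [ 33. -46.  -1.]
0.9 [ 41. -56.  -1.]
1.0 [ 50. -66.  -1.]
1.1 [ 60. -75.  -1.]
1.2 [ 71. -83.  -1.]
1.3 [ 82. -90.  -1.]
1.4 [ 94. -95.  -1.]
1.5 [107. -99.  -1.]
1.6 [ 120. -102.   -1.]
1.7 [ 133. -104.   -1.]
```

Careful with the scale: shifts go in shares of 60 cm and turns go in shares of 2 rad. That gives: -46 mm / 600 = -0.0767, -40 mm / 600 = -0.0667.

```bash
python3 steer.py '{"sx": [0.0133, 0.0233, 0.03, 0.035, 0.04, 0.045, 0.05, 0.055], "sy": [-0.0067, -0.015, -0.0267, -0.0367, -0.0467, -0.0567, -0.0667, -0.0767], "sz": [0, 0, 0, 0, 0, 0, 0, 0], "ax": [0, 0, 0, 0, 0, 0, 0, 0], "ay": [0, 0, 0, 0, 0, 0, 0, 0], "az": [0, 0, 0, 0, 0, 0, 0, 0]}'; python3 steer.py '{"sx": [0.0067, 0.0133, 0.02, 0.0283, 0.0367, 0.045, 0.0533, 0.0633], "sy": [-0.0083, -0.0167, -0.025, -0.0333, -0.0417, -0.0483, -0.055, -0.0617], "sz": [0, 0, 0, 0, 0, 0, 0, 0], "ax": [0, 0, 0, 0, 0, 0, 0, 0], "ay": [0, 0, 0, 0, 0, 0, 0, 0], "az": [0, 0, 0, 0, 0, 0, 0, 0]}'; python3 steer.py '{"sx": [0.0083, 0.0183, 0.0283, 0.0383, 0.0483, 0.06, 0.0717, 0.0817], "sy": [-0.005, -0.0117, -0.0167, -0.02, -0.0233, -0.0267, -0.03, -0.0317], "sz": [0, 0, 0, 0, 0, 0, 0, 0], "ax": [0, 0, 0, 0, 0, 0, 0, 0], "ay": [0, 0, 0, 0, 0, 0, 0, 0], "az": [0, 0, 0, 0, 0, 0, 0, 0]}'; python3 - <<'E'
from h import *
print(rel(ctrl.sense()["eef_pos"]))
a,b=cams.capture("top")[:,:,::-1],cams.capture("scene")[:,:,::-1]
cv2.imwrite("pics/p6.png",np.hstack([cv2.resize(b[140:390,200:400],None,fx=2,fy=2),cv2.resize(a[140:390,230:430],None,fx=2,fy=2)]))
E
```

```text
time_s: 16.1
eef_pos: [485.1, -149.2, 332.8]
ee_rot: [-0.0, 0.747, 0.665, 0.0]
force: [1.3, -0.5, 0.4]
grip_width: -0.006
grip_force: 0.3
time_s: 16.9
eef_pos: [452.9, -107.0, 332.8]
ee_rot: [0.0, 0.747, 0.665, -0.0]
force: [1.0, 0.2, -0.8]
grip_width: 0.001
grip_force: 0.0
time_s: 17.7
eef_pos: [439.8, -55.9, 332.8]
ee_rot: [-0.0, 0.747, 0.665, -0.0]
force: [0.6, 0.1, -0.0]
grip_width: 0.001
grip_force: 0.0
(np.float64(-130.5), np.float64(-22.0), np.float64(332.8))
```

View pics/p6.png

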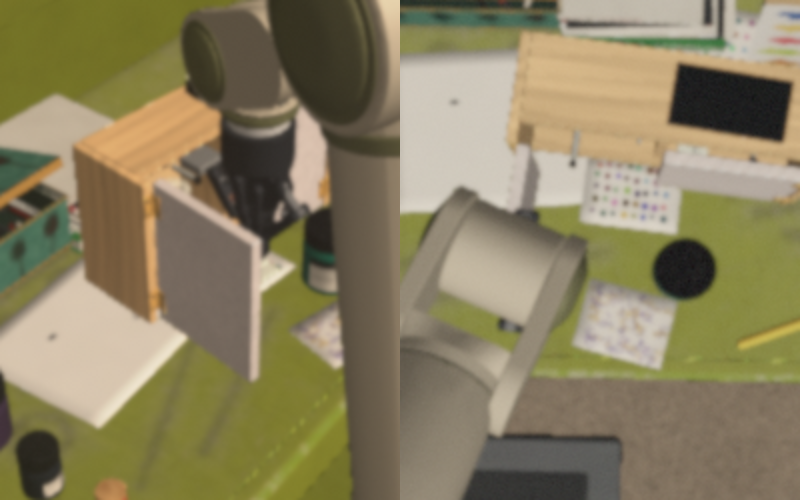

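The door stands about square, with its free edge near (258,310) in the left crop. The right door is shut and the jar is upright at (686,268). I'll withdraw away from the door, then lift.

Converted, -120 mm / 600 = -0.2, -100 mm / 600 = -0.1667.

```bash
python3 steer.py '{"sx": [-0.0083, -0.025, -0.0467, -0.05, -0.05, -0.05, -0.05, -0.05], "sy": [0, 0, 0, 0, -0.0167, -0.0667, -0.1333, -0.2], "sz": [0, 0, 0, -0.05, -0.1167, -0.1667, -0.1667, -0.1667], "ax": [0, 0, 0, 0, 0, 0, 0, 0], "ay": [0, 0, 0, 0, 0, 0, 0, 0], "az": [0, 0, 0, 0, 0, 0, 0, 0]}'; python3 steer.py '{"sx": [-0.0667, -0.1417, -0.2167, -0.2917, -0.3333, -0.3333, -0.3333], "sy": [0, 0, 0, 0, 0, 0, 0], "sz": [0, 0, 0, 0, 0, 0, 0], "ax": [0, 0, 0, 0, 0, 0, 0], "ay": [0, 0, 0, 0, 0, 0, 0], "az": [0, 0, 0, 0, 0, 0, 0]}'; python3 - <<'E'
from h import *
a,b=cams.capture("top")[:,:,::-1],cams.capture("scene")[:,:,::-1]
cv2.imwrite("pics/p7.png",np.hstack([cv2.resize(b[140:390,200:400],None,fx=2,fy=2),cv2.resize(a[140:390,230:430],None,fx=2,fy=2)]))
E
```

```text
time_s: 18.6
eef_pos: [315.9, -73.1, 433.2]
ee_rot: [0.001, 0.747, 0.665, 0.0]
force: [-0.3, 0.2, 0.2]
grip_width: 0.001
grip_force: 0.0
time_s: 19.3
eef_pos: [293.8, -271.8, 432.6]
ee_rot: [-0.0, 0.747, 0.665, 0.0]
force: [0.8, -0.4, -0.2]
grip_width: 0.0
grip_force: 0.0
```

View pics/p7.png

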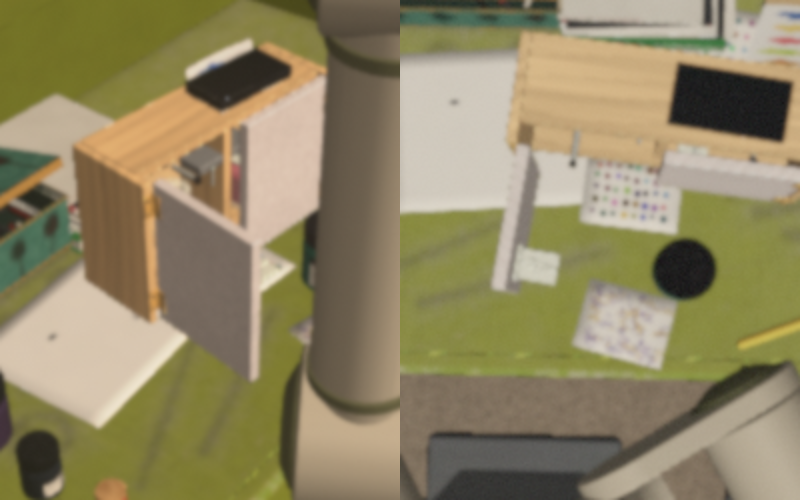

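The left door runs from (522,150) to (503,290) in the right crop, about square to the cupboard. The right door is shut, the jar is clear at (686,268), and the hand is away from everything.

```bash
python3 -c "
from rig import ctrl, cams, workorder
print(workorder.finish_job())"
```

```text
the job is handed in; nothing more can be done
None
```

The job is handed in, with no verdict returned: in the last pictures the left door stands about square to the cupboard, the right door is shut, and the green jar is upright about 222 mm from the hinge, clear of the swing.

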